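# Load the handed corner brackets and press them home

## Robot

A 6-joint arm with a two-finger parallel gripper is mounted at the origin on the work surface; the furniture and walls round the work are solid. World frame = base frame: x ahead of the robot, y to its left, z up, the work surface at z = 0. Lengths are in m, angles in rad, forces in N, time in s.
With the tool pointing down it reaches from about 0.325 to 0.9 m from the base axis. Payload 6.1 kg.
Tool frame: the origin (TCP) lies midway between the tips of the shut fingers; the grasp point (between the pads) lies 19 mm behind it; x points along the fingers, y is the direction in which the jaws open and shut, and the axes are right-handed (so a half turn about x gives the same grasp; the last joint's range is limited). The gripper opens to 85 mm and grips with 20 to 120 N. Pads are 22 mm wide; open, the fingers measure 114 mm over their backs; the gripper's body (76 mm by 85 mm) begins 54 mm behind the grasp point. The pads swing forward as they close: fully open they stand 13 mm farther back than shut.
Start: joints at [1.189, 0.22, 1.526, -0, 1.395, -0.126], TCP at [0.158, 0.605, 0.231] pointing down, gripper open.
Joint ranges: [-2.98, 2.98], [-0.91, 2.08], [0.09, 2.57], [-1.24, 4.39], [0.2, 2.65], [-2.68, 2.68]. Speed limits (rad/s): [2.57, 2.57, 3.01, 3.14, 3.14, 3.14].

## Interface

Orientations are given as [roll, pitch, yaw] about the fixed x, y, z axes, in that order (R = Rz(yaw) Ry(pitch) Rx(roll)).
In Python, from plant import movep, move_l, set_joints, gripper_to, hold, inverse_kinematics, observe, get_image, get_calibration, Unreachable, job_done gives the robot as it stands. Calls block until the motion is done:
- movep(position, orientation): joint-space move of the TCP to a pose.
- move_l(position, feed=0.15, rotation=None, max_force=None): straight line of the TCP; rotation=None keeps the orientation; feed is the mean speed in m/s. With max_force (N) it stops when the force on the tool has changed by that much, and returns True; else False.
- set_joints(angles): joint-space move.
- gripper_to(opening, f_grip=None): finger opening in m; f_grip is the grip in N (None keeps the last); returns when the fingers have stopped.
- hold(seconds).
- inverse_kinematics(position, orientation): joint angles nearest the present ones, or None.
- observe(): the state.
- get_image(name): name is "scene" or "top" or "wrist"; returns (picture, depth): 384x512x3 uint8, red, green, blue; 384x512 float32, m along the optical axis (not along the pixel's ray), 0 where there is no reading.
- get_calibration(name): a dict with "intrinsics" (3x3 intrinsics, pixels), "world_from_camera" (4x4, takes a point from camera to world coordinates). Camera axes: x right, y down, z forward; pixel columns grow to the right and rows downward; lengths in m; the calibration is good to about 2 mm. A picture is of the moment at which its call begins: read the wrist's pose just before it. get_calibration takes no time and is no camera call; for the wrist camera it gives the pose at the moment of the call.
A pose or a line that the arm cannot do raises Unreachable and nothing moves.
- job_done(): hands the job in, once; it reports no verdict.
The state is a dict: "time_s": time; "q": joint angles; "joint_velocities": joint speeds; "joint_torque": joint torques, N m; "eef_pos": TCP position; "tcp_rot": TCP orientation; "ft_force": force on the tool from outside, world axes, zero at the start; "torque": the same for the moment, N m; "opening": finger opening in m.
Only numpy, scipy, OpenCV 4.12 (cv2) and the standard library are available. Lean on these libraries where they do the work, as an engineer would, in place of code of your own. Each camera call takes 0.05 s, during which the arm holds its last target. There are 200 camera calls.

## Task

Get the blue corner brackets for the display frame ready on the grey loading board: put every bracket on the table flat into a nest of its own, any nest, with its long and short legs over those of the yellow seat. A bracket that lies mirrored to the nests must first be turned over on the table or in the hand; the others need no turning. Press each loaded bracket down until its seat is fully home, and leave the tape reel, paste jar and label pad where they stand.

Things in the scene. Friction and masses are not known exactly. Their poses are not given: they have to be found in the camera images.
- board: grey loading board 260 x 224 x 14 mm, fixed on the table; origin under its centre, x along its 260 mm side, z up. Four alike nests, 130 mm apart in x, 108 mm in y, all turned as the board, each a yellow L-shaped seat ringed by 7 upright steel pins, 8 mm thick with tapered tops, rising 17 mm over the board, about 3 mm clear of a bracket's sides
- nest0 (a point): point on the top face of nest 0's seat (moves with it; 23 mm over the table when up), directly under where a bracket's origin belongs; x, y, z as a home bracket's: x along the long leg, y along the short, z up. Pins at (x, y) mm: (-23,-29) (44,-29) (-42,-10) (-42,30) (62,-10) (-23,49) (-4,9)
- nest0_tip (a point): point on the same plane as nest 0's top point at the long leg's tip, 55 mm along x and -10 mm along y from it
- seat0 (a joint): how far nest 0's seat is pressed down, m: 0 up, 0.008 fully home; it moves at about 6 N and more (a bracket's weight does not move it) and stays where it is left
- nest1 (a point): point on the top face of nest 1's seat (moves with it; 23 mm over the table when up), directly under where a bracket's origin belongs; x, y, z as a home bracket's: x along the long leg, y along the short, z up. Pins at (x, y) mm: (-23,-29) (44,-29) (-42,-10) (-42,30) (62,-10) (-23,49) (-4,9)
- nest1_tip (a point): point on the same plane as nest 1's top point at the long leg's tip, 55 mm along x and -10 mm along y from it
- seat1 (a joint): how far nest 1's seat is pressed down, m: 0 up, 0.008 fully home; it moves at about 6 N and more (a bracket's weight does not move it) and stays where it is left
- nest2 (a point): point on the top face of nest 2's seat (moves with it; 23 mm over the table when up), directly under where a bracket's origin belongs; x, y, z as a home bracket's: x along the long leg, y along the short, z up. Pins at (x, y) mm: (-23,-29) (44,-29) (-42,-10) (-42,30) (62,-10) (-23,49) (-4,9)
- nest2_tip (a point): point on the same plane as nest 2's top point at the long leg's tip, 55 mm along x and -10 mm along y from it
- seat2 (a joint): how far nest 2's seat is pressed down, m: 0 up, 0.008 fully home; it moves at about 6 N and more (a bracket's weight does not move it) and stays where it is left
- nest3 (a point): point on the top face of nest 3's seat (moves with it; 23 mm over the table when up), directly under where a bracket's origin belongs; x, y, z as a home bracket's: x along the long leg, y along the short, z up. Pins at (x, y) mm: (-23,-29) (44,-29) (-42,-10) (-42,30) (62,-10) (-23,49) (-4,9)
- nest3_tip (a point): point on the same plane as nest 3's top point at the long leg's tip, 55 mm along x and -10 mm along y from it
- seat3 (a joint): how far nest 3's seat is pressed down, m: 0 up, 0.008 fully home; it moves at about 6 N and more (a bracket's weight does not move it) and stays where it is left
- bracket_a: blue L-shaped flat corner bracket, legs 24 mm wide, 20 mm thick, both faces alike, 0.12 kg. Origin: centre of mass, mid-thickness (10 mm up when flat). +x: along the long leg to its tip (leg x -35 to 55, y -22 to 2 mm); +y: along the short leg (x -35 to -11, y to 42). z up: right-handed, fits a nest; z down: lies mirrored. Stands by itself on its y = -22 edge. May be absent
- bracket_a_tip (a point): middle of the end face of that bracket's long leg, mid-thickness (x 55, y -10 mm in the bracket's axes)
- bracket_b: blue L-shaped flat corner bracket, legs 24 mm wide, 20 mm thick, both faces alike, 0.12 kg. Origin: centre of mass, mid-thickness (10 mm up when flat). +x: along the long leg to its tip (leg x -35 to 55, y -22 to 2 mm); +y: along the short leg (x -35 to -11, y to 42). z up: right-handed, fits a nest; z down: lies mirrored. Stands by itself on its y = -22 edge. May be absent
- bracket_b_tip (a point): middle of the end face of that bracket's long leg, mid-thickness (x 55, y -10 mm in the bracket's axes)
- bracket_c: blue L-shaped flat corner bracket, legs 24 mm wide, 20 mm thick, both faces alike, 0.12 kg. Origin: centre of mass, mid-thickness (10 mm up when flat). +x: along the long leg to its tip (leg x -35 to 55, y -22 to 2 mm); +y: along the short leg (x -35 to -11, y to 42). z up: right-handed, fits a nest; z down: lies mirrored. Stands by itself on its y = -22 edge
- bracket_c_tip (a point): middle of the end face of that bracket's long leg, mid-thickness (x 55, y -10 mm in the bracket's axes)
- bracket_d: blue L-shaped flat corner bracket, legs 24 mm wide, 20 mm thick, both faces alike, 0.12 kg. Origin: centre of mass, mid-thickness (10 mm up when flat). +x: along the long leg to its tip (leg x -35 to 55, y -22 to 2 mm); +y: along the short leg (x -35 to -11, y to 42). z up: right-handed, fits a nest; z down: lies mirrored. Stands by itself on its y = -22 edge
- bracket_d_tip (a point): middle of the end face of that bracket's long leg, mid-thickness (x 55, y -10 mm in the bracket's axes)
- tape_reel: bystander: reel of cotton tape standing to the right of the board, 88 mm wide, 105 mm tall, origin under its centre
- paste_jar: bystander: white jar with black cap, 64 mm wide, 68 mm tall, near the robot on its right, origin under its centre
- label_pad: bystander: pad of labels 50 x 76 x 14 mm behind the work, origin under its centre. (At the far left of the table, beyond y = 0.5 m, an extraction arm and hood stand over it: keep the wrist clear)
Things that resemble listed ones, but are neither listed nor needed, are in the scene too. What is shaped like the bracket_c but pink is not meant. Leave any green look-alike of the bracket_b alone.

How it is judged:
At the end, for the whole second after the job is handed in: every bracket present lies in a nest, its own z up within 0.1 rad, origin within 7 mm and long tip within 9 mm (horizontally) of the nest's points, resting on the seat, and that seat is pressed at least 6.5 of its 8 mm; all at rest and released (((horizontal distance between bracket_a and nest0 below 0.007 m and horizontal distance between bracket_a_tip and nest0_tip below 0.009 m and z of bracket_a in the frame of nest0 between 0.007 and 0.013 m and angle between bracket_a's own z axis and vertical below 0.1 rad and value of joint seat0 above 0.0065 m) or (horizontal distance between bracket_a and nest1 below 0.007 m and horizontal distance between bracket_a_tip and nest1_tip below 0.009 m and z of bracket_a in the frame of nest1 between 0.007 and 0.013 m and angle between bracket_a's own z axis and vertical below 0.1 rad and value of joint seat1 above 0.0065 m) or (horizontal distance between bracket_a and nest2 below 0.007 m and horizontal distance between bracket_a_tip and nest2_tip below 0.009 m and z of bracket_a in the frame of nest2 between 0.007 and 0.013 m and angle between bracket_a's own z axis and vertical below 0.1 rad and value of joint seat2 above 0.0065 m) or (horizontal distance between bracket_a and nest3 below 0.007 m and horizontal distance between bracket_a_tip and nest3_tip below 0.009 m and z of bracket_a in the frame of nest3 between 0.007 and 0.013 m and angle between bracket_a's own z axis and vertical below 0.1 rad and value of joint seat3 above 0.0065 m)) and linear speed of each of bracket_a, bracket_b, bracket_c, bracket_d below 0.02 m/s and ((horizontal distance between bracket_b and nest0 below 0.007 m and horizontal distance between bracket_b_tip and nest0_tip below 0.009 m and z of bracket_b in the frame of nest0 between 0.007 and 0.013 m and angle between bracket_b's own z axis and vertical below 0.1 rad and value of joint seat0 above 0.0065 m) or (horizontal distance between bracket_b and nest1 below 0.007 m and horizontal distance between bracket_b_tip and nest1_tip below 0.009 m and z of bracket_b in the frame of nest1 between 0.007 and 0.013 m and angle between bracket_b's own z axis and vertical below 0.1 rad and value of joint seat1 above 0.0065 m) or (horizontal distance between bracket_b and nest2 below 0.007 m and horizontal distance between bracket_b_tip and nest2_tip below 0.009 m and z of bracket_b in the frame of nest2 between 0.007 and 0.013 m and angle between bracket_b's own z axis and vertical below 0.1 rad and value of joint seat2 above 0.0065 m) or (horizontal distance between bracket_b and nest3 below 0.007 m and horizontal distance between bracket_b_tip and nest3_tip below 0.009 m and z of bracket_b in the frame of nest3 between 0.007 and 0.013 m and angle between bracket_b's own z axis and vertical below 0.1 rad and value of joint seat3 above 0.0065 m)) and ((horizontal distance between bracket_c and nest0 below 0.007 m and horizontal distance between bracket_c_tip and nest0_tip below 0.009 m and z of bracket_c in the frame of nest0 between 0.007 and 0.013 m and angle between bracket_c's own z axis and vertical below 0.1 rad and value of joint seat0 above 0.0065 m) or (horizontal distance between bracket_c and nest1 below 0.007 m and horizontal distance between bracket_c_tip and nest1_tip below 0.009 m and z of bracket_c in the frame of nest1 between 0.007 and 0.013 m and angle between bracket_c's own z axis and vertical below 0.1 rad and value of joint seat1 above 0.0065 m) or (horizontal distance between bracket_c and nest2 below 0.007 m and horizontal distance between bracket_c_tip and nest2_tip below 0.009 m and z of bracket_c in the frame of nest2 between 0.007 and 0.013 m and angle between bracket_c's own z axis and vertical below 0.1 rad and value of joint seat2 above 0.0065 m) or (horizontal distance between bracket_c and nest3 below 0.007 m and horizontal distance between bracket_c_tip and nest3_tip below 0.009 m and z of bracket_c in the frame of nest3 between 0.007 and 0.013 m and angle between bracket_c's own z axis and vertical below 0.1 rad and value of joint seat3 above 0.0065 m)) and ((horizontal distance between bracket_d and nest0 below 0.007 m and horizontal distance between bracket_d_tip and nest0_tip below 0.009 m and z of bracket_d in the frame of nest0 between 0.007 and 0.013 m and angle between bracket_d's own z axis and vertical below 0.1 rad and value of joint seat0 above 0.0065 m) or (horizontal distance between bracket_d and nest1 below 0.007 m and horizontal distance between bracket_d_tip and nest1_tip below 0.009 m and z of bracket_d in the frame of nest1 between 0.007 and 0.013 m and angle between bracket_d's own z axis and vertical below 0.1 rad and value of joint seat1 above 0.0065 m) or (horizontal distance between bracket_d and nest2 below 0.007 m and horizontal distance between bracket_d_tip and nest2_tip below 0.009 m and z of bracket_d in the frame of nest2 between 0.007 and 0.013 m and angle between bracket_d's own z axis and vertical below 0.1 rad and value of joint seat2 above 0.0065 m) or (horizontal distance between bracket_d and nest3 below 0.007 m and horizontal distance between bracket_d_tip and nest3_tip below 0.009 m and z of bracket_d in the frame of nest3 between 0.007 and 0.013 m and angle between bracket_d's own z axis and vertical below 0.1 rad and value of joint seat3 above 0.0065 m))); the robot touches nothing.
It fails at once if the tape reel is pushed more than 4 cm away or knocked over (distance of tape_reel from where it was at the start of the episode above 0.04 m or angle between tape_reel's own z axis and vertical above 0.5 rad).
It fails at once if the paste jar is pushed more than 4 cm away or knocked over (distance of paste_jar from where it was at the start of the episode above 0.04 m or angle between paste_jar's own z axis and vertical above 0.5 rad).
It fails at once if the label pad is pushed more than 4 cm away or knocked over (distance of label_pad from where it was at the start of the episode above 0.04 m or angle between label_pad's own z axis and vertical above 0.5 rad).
Of bracket_a, bracket_b only 1 to 2 are there at a start; the rules pass over those that are not, and their reading is None.
At some moment in a run one of bracket_a, bracket_b, bracket_c, bracket_d may be knocked a few centimetres aside while the robot is not near it.
Once in a run the grip may slacken for a moment while it holds something.
It also fails if it takes over 210 s, if anything falls off the work surface, if the arm or the gripper's body presses on something with over 40 N, if the wrist force passes 120 N, or if a joint passes its speed limit or range.

## Working session

There is one attempt and no reset: what is moved stays moved. The work goes in short steps, each a Python script; the robot and the scene stay as the last script left them, time stands still between calls to the robot, and variables do not carry over. Pictures are saved under pics/ and viewed, about 12 in all and at most 16, crops included, and the job is handed in when it is done.

```bash
mkdir -p pics; ls; python3 - <<'E'
from plant import *
import cv2,numpy as np
for n in("top","scene"):
    im,d=get_image(n); c=get_calibration(n); cv2.imwrite(f"pics/{n}0.png",cv2.resize(im[...,::-1],(768,576))); np.savez(f"pics/{n}0.npz",im=im,d=d,**c); print(n,c)
print(observe())
E
```

```text
pics
top {'intrinsics': array([[485.58662662,   0.        , 263.65710489],
       [  0.        , 485.58662662, 193.25083829],
       [  0.        ,   0.        ,   1.        ]]), 'world_from_camera': array([[-2.56962937e-02, -9.81120857e-01,  1.91680894e-01,
         2.31521204e-01],
       [-9.99669719e-01,  2.51443682e-02, -5.31165390e-03,
        -5.05462507e-02],
       [ 3.91679445e-04, -1.91754075e-01, -9.81442928e-01,
         1.60069926e+00],
       [ 0.00000000e+00,  0.00000000e+00,  0.00000000e+00,
         1.00000000e+00]])}
scene {'intrinsics': array([[493.40145259,   0.        , 260.41242518],
       [  0.        , 493.40145259, 192.43901188],
       [  0.        ,   0.        ,   1.        ]]), 'world_from_camera': array([[ 0.48710188, -0.48225588,  0.72812157, -0.47942982],
       [-0.87329097, -0.25967088,  0.41223042, -0.64959161],
       [-0.00972858, -0.8366602 , -0.54763588,  0.81165202],
       [ 0.        ,  0.        ,  0.        ,  1.        ]])}
{'time_s': 0.1, 'q': array([ 1.18888921e+00,  2.21175897e-01,  1.52751659e+00,  8.39952143e-06,
        1.39470369e+00, -1.26100814e-01]), 'joint_velocities': array([ 0.00105616, -0.00080322, -0.00446166, -0.00119478, -0.00063845,
       -0.00016057]), 'joint_torque': array([ 5.94127578e-04, -4.98248148e+01, -3.90539861e+01, -2.24109785e-04,
        5.81010565e-03,  2.89515560e-05]), 'eef_pos': array([0.15793356, 0.60414166, 0.23028038]), 'tcp_rot': array([-1.70148089,  1.56899278, -1.95728868]), 'ft_force': array([ 0.00224278,  0.42740016, -0.48189101]), 'torque': array([0.02318892, 0.08374606, 0.05081058]), 'opening': 0.08568396295254306}
```

View pics/top0.png

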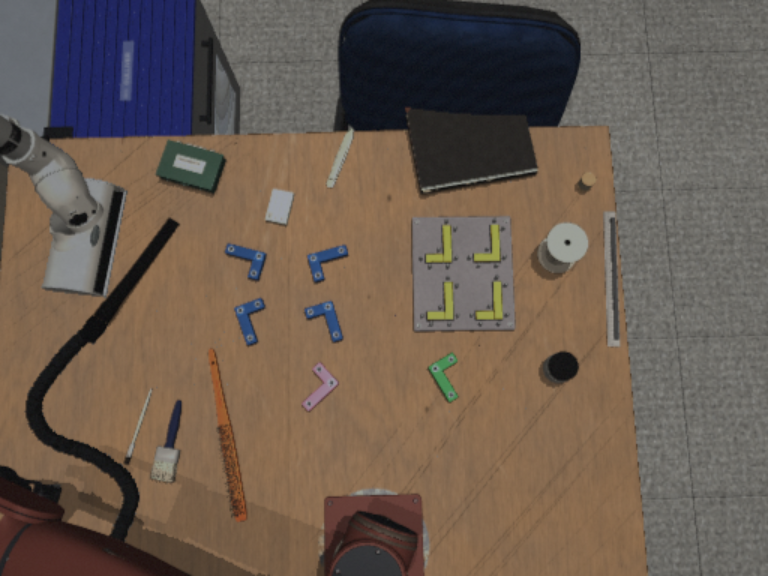

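View pics/scene0.png

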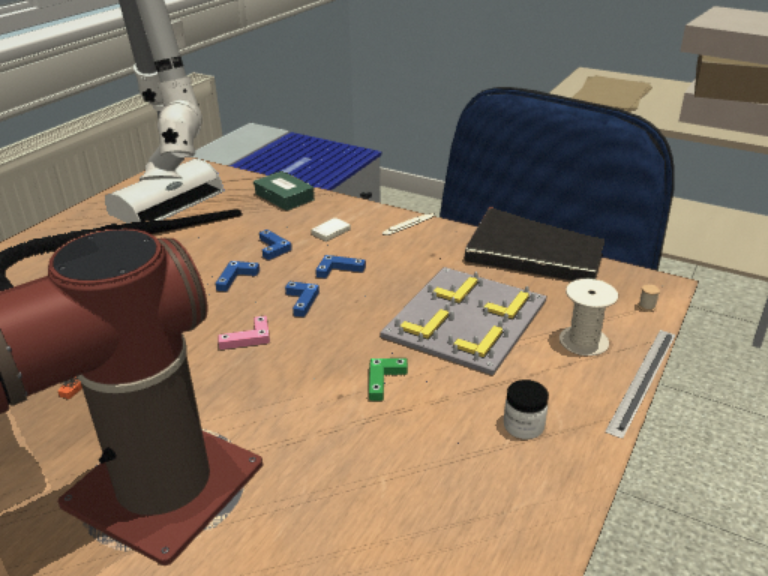

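All four blue brackets are there, at about (245,258), (325,262), (248,320) and (325,318) in the enlarged top view. The things that could be taken for them are the pink one at (320,387) and the green one at (443,377). The seats are at (440,243), (488,243), (440,302) and (490,302). The 2nd and 4th blue ones look mirrored. I'll measure these and check with a wrist close-up.

```bash
cat > h.py <<'E'
from plant import *
import cv2, numpy as np
P2=np.pi/2
HSV={'blue':((100,110,50),(122,255,255)),'yellow':((22,110,90),(36,255,255))}
def rays(px,c,z):
    K,T=c['intrinsics'],c['world_from_camera']
    d=np.c_[px,np.ones(len(px))]@np.linalg.inv(K).T@T[:3,:3].T
    return (T[:3,3]+d*((z-T[2,3])/d[:,2])[:,None])[:,:2]
def find(im,c,col='blue',z=0.02,tol=.014):
    """L shapes: list of dict(o origin, a heading of +x, up, dims, px)"""
    m=cv2.inRange(cv2.cvtColor(im,cv2.COLOR_RGB2HSV),*HSV[col])
    out=[]
    for k in cv2.findContours(m,cv2.RETR_EXTERNAL,cv2.CHAIN_APPROX_NONE)[0]:
        if len(k)<25: continue
        k=k[:,0].astype(float)
        w=(rays(k,c,z)*1000).astype(np.float32)
        (ctr,(a,b),ang)=cv2.minAreaRect(w)
        if not(60<max(a,b)<110 and 35<min(a,b)<80): continue
        M=cv2.moments(w); o=np.array([M['m10'],M['m01']])/M['m00']
        t=np.radians(ang if a>b else ang+90); u=np.array([np.cos(t),np.sin(t)]); v=np.array([-u[1],u[0]])
        r=np.array(ctr)-o
        if r@u<0:u=-u
        up=1
        if r@v<0:v=-v
        up=int(np.sign(u[0]*v[1]-u[1]*v[0]))
        if col=='blue': o=np.array(ctr)-10*u-10*v   # rectangle centre: (10,10) from origin
        out.append(dict(o=o/1000,a=np.arctan2(u[1],u[0]),up=up,dims=(max(a,b),min(a,b)),px=k.mean(0),u=u,v=v,ctr=np.array(ctr)/1000))
    return out
def show(L):
    for e in L: print(np.round(e['o'],4),'a',round(np.degrees(e['a']),1),'up',e['up'],np.round(e['dims'],1),'ctr',np.round(e['ctr'],4),'px',e['px'].round())
def snap(n='wrist',save=None):
    c=get_calibration(n); im,d=get_image(n)
    if save: cv2.imwrite(f'pics/{save}.png',im[...,::-1])
    return im,d,c
E
python3 - <<'E'
from h import *
for n in('top','scene'):
    f=np.load(f'pics/{n}0.npz'); print(n)
    show(find(f['im'],f)); show(find(f['im'],f,'yellow',.023))
movep([0.58,0.2,0.42],[0,P2,0])
im,d,c=snap('wrist','w1'); print(c['world_from_camera'].round(3),c['intrinsics'][0,0],observe()['eef_pos'],observe()['time_s'])
show(find(im,c)); show(find(im,c,'yellow',.023))
E
```

```text
top
[0.482  0.0946] a -164.4 up -1 [87.6 61.3] ctr [0.4697 0.1016] px [216. 211.]
[0.4935 0.2748] a 168.4 up 1 [102.1  51.6] ctr [0.4817 0.267 ] px [167. 213.]
[0.6126 0.099 ] a -75.0 up -1 [86.9 61.8] ctr [0.6056 0.0867] px [217. 173.]
[0.6214 0.2677] a 74.2 up 1 [89.5 61.7] ctr [0.6145 0.28  ] px [164. 172.]
[ 1.1436 -0.3921] a -91.5 up 1 [66.7 39. ] ctr [ 1.1533 -0.4023] px [355.  22.]
[ 0.4996 -0.2721] a -3.1 up 1 [81.9 55.9] ctr [ 0.5119 -0.2627] px [328. 203.]
[ 0.5056 -0.1661] a -2.3 up 1 [81.3 52.7] ctr [ 0.5147 -0.1554] px [296. 203.]
[ 0.633 -0.275] a -1.5 up 1 [79.6 56.8] ctr [ 0.6431 -0.2649] px [327. 164.]
[ 0.6327 -0.1671] a -2.3 up 1 [83.8 53.5] ctr [ 0.6441 -0.1569] px [295. 165.]
scene
[0.4735 0.2545] a -160.1 up 1 [107.3  67.6] ctr [0.4674 0.2417] px [156. 183.]
[ 1.0679 -0.1797] a -168.1 up 1 [88.2 49.6] ctr [ 1.0602 -0.1916] px [361. 136.]
[ 1.235  -0.2023] a -152.0 up -1 [97.7 70.4] ctr [ 1.2214 -0.1982] px [378. 119.]
[ 0.4955 -0.2774] a -0.8 up 1 [92.4 61. ] ctr [ 0.5061 -0.2669] px [319. 228.]
[ 0.498  -0.1697] a -2.6 up 1 [92.5 60.6] ctr [ 0.5074 -0.1604] px 
[... 195 characters left out ...]
.509]
 [ 1.     0.001  0.     0.2  ]
 [-0.     0.277 -0.961  0.562]
 [ 0.     0.     0.     1.   ]] 298.32895549462745 [0.57957506 0.20087354 0.41956618] 2.35
[1.098  0.5998] a 90.1 up 1 [100.5  74.6] ctr [1.088  0.6098] px [427. 373.]
[0.6213 0.2666] a 73.5 up 1 [88.2 62.3] ctr [0.6145 0.279 ] px [288. 168.]
[0.6129 0.0989] a -75.7 up -1 [88.5 62.2] ctr [0.6057 0.0868] px [196. 164.]
[0.4834 0.0945] a -164.2 up -1 [87.6 62.3] ctr [0.471  0.1014] px [190.  89.]
[0.4864 0.2646] a -160.1 up 1 [87.  61.7] ctr [0.4804 0.2518] px [289.  91.]
[ 0.633  -0.1673] a -0.2 up 1 [82.5 60. ] ctr [ 0.6435 -0.1569] px [ 54. 175.]
[ 0.5036 -0.1656] a -0.8 up 1 [84.  59.5] ctr [ 0.5141 -0.1553] px [ 41. 103.]
```

View pics/w1.png

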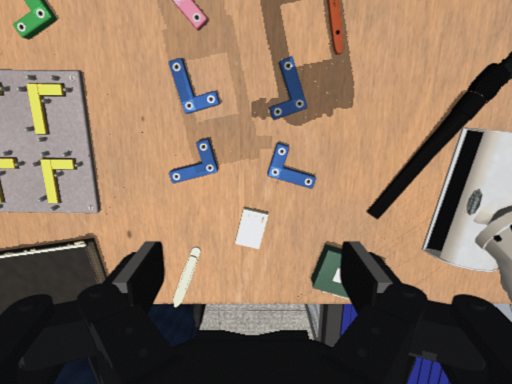

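The wrist view shows four blue brackets, at about (192,90), (290,92), (197,163) and (290,168). They agree with the top view: the two near the board are mirrored and the two on the left are not. Next I'll measure the board and check the reach for a flip.

```bash
python3 - <<'E'
from h import *
from scipy.optimize import least_squares
N=[]
for i,(p,yaw) in enumerate([([.49,-.215,.42],0),([.66,-.215,.42],np.pi)]):
    try: movep(p,[0,P2,yaw])
    except Unreachable as e: print('unr',yaw,e); continue
    im,d,c=snap('wrist',f'b{i}'); L=[e for e in find(im,c,'yellow',.023) if e['ctr'][1]<-.08]; show(L); 
    C=np.array([e['ctr'] for e in L]); 
    if len(L)!=4: continue
    x=np.sort(C[:,0]); C=C[np.lexsort((C[:,1],C[:,0]>C[:,0].mean()))]
    G=np.array([[-65,-54],[-65,54],[65,-54],[65,54]])/1000
    A,B=C-C.mean(0),G; th=np.arctan2((B[:,0]*A[:,1]-B[:,1]*A[:,0]).sum(),(A*B).sum())
    R=np.array([[np.cos(th),-np.sin(th)],[np.sin(th),np.cos(th)]])
    print('th',np.degrees(th),'mean',C.mean(0),'res mm',((A-G@R.T)*1000).round(1).tolist()); N.append((C.mean(0),th))
print(observe()['time_s'],observe()['q'].round(2))
for p in ([.5,.25],[.5,.1],[.55,.3]):
  for pit in (0,15,20,30,45,90,110,120):
    y=np.arctan2(p[1],p[0]); print(p,pit,[inverse_kinematics([*p,z],[0,np.radians(pit),y]) is not None for z in(.03,.05,.2)],end=' ')
  print()
for L in [(.61,.099,-75.7,-1),(.483,.0945,-164,-1)]:
  print([(pit,[inverse_kinematics([L[0],L[1],z],[0,np.radians(pit),np.radians(L[2]-90+s)]) is not None for z in(.01,.2)]) for pit in(90,100,110,120) for s in(0,)])
E
```

```text
[ 0.6321 -0.169 ] a 0.1 up 1 [83.6 57.6] ctr [ 0.6433 -0.1587] px [276. 220.]
[ 0.6308 -0.276 ] a -2.1 up 1 [85.5 55.6] ctr [ 0.6414 -0.2662] px [221. 219.]
[ 0.5025 -0.1675] a -0.8 up 1 [83.5 57.9] ctr [ 0.5131 -0.1574] px [279. 153.]
[ 0.5011 -0.2745] a -2.2 up 1 [83.9 57.5] ctr [ 0.5118 -0.2641] px [220. 153.]
th -0.7755496101819879 mean [ 0.57737433 -0.21160751] res mm [[0.1, 0.6], [-0.1, -0.7], [-0.3, 0.3], [0.2, -0.2]]
[ 0.5034 -0.2743] a 0.0 up 1 [83.1 57.6] ctr [ 0.5144 -0.2646] px [281. 227.]
[ 0.5057 -0.1673] a -0.8 up 1 [83.7 57.2] ctr [ 0.5165 -0.1566] px [226. 226.]
[ 0.6332 -0.2762] a -0.8 up 1 [83.  58.3] ctr [ 0.6439 -0.2659] px [285. 160.]
[ 0.6347 -0.169 ] a -0.8 up 1 [84.1 57.4] ctr [ 0.645  -0.1583] px [226. 160.]
th -0.7363193436454608 mean [ 0.57993111 -0.21136805] res mm [[0.2, -0.1], [0.8, -0.1], [-0.4, 0.3], [-0.7, -0.1]]
6.775 [-0.43  0.35  1.02  0.    1.77  1.14]
[0.5, 0.25] 0 [True, True, False] [0.5, 0.25] 15 [True, True, False] [0.5, 0.25] 20 [True, True, False] [0.5, 0.25] 30 [True, True, False] [0.5, 0.25] 45 [False, False, True] [0.5, 0.25] 90 [True, True, True] [0.5, 0.25] 110 [True, True, True] [0.5, 0.25] 120 [True, True, True] 
[0.5, 0.1] 0 [True, True, False] [0.5, 0.1] 15 [False, False, False] [0.5, 0.1] 20 [False, False, False] [0.5, 0.1] 30 [False, False, False] [0.5, 0.1] 45 [True, False, True] [0.5, 0.1] 90 [True, True, True] [0.5, 0.1] 110 [True, True, True] [0.5, 0.1] 120 [True, True, True] 
[0.55, 0.3] 0 [True, True, True] [0.55, 0.3] 15 [True, True, True] [0.55, 0.3] 20 [True, True, True] [0.55, 0.3] 30 [True, True, False] [0.55, 0.3] 45 [False, False, True] [0.55, 0.3] 90 [True, True, True] [0.55, 0.3] 110 [True, True, True] [0.55, 0.3] 120 [True, True, True] 
[(90, [True, True]), (100, [True, True]), (110, [True, True]), (120, [True, True])]
[(90, [False, False]), (100, [False, False]), (110, [False, False]), (120, [True, False])]
```

View pics/b0.png

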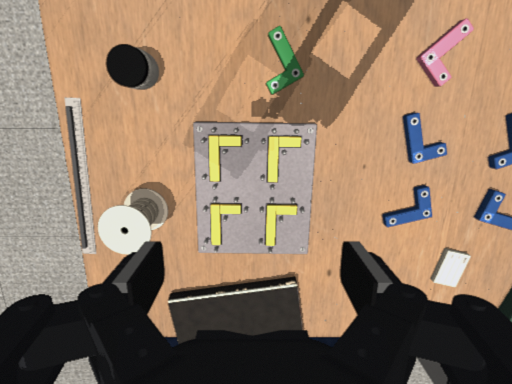

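The board view shows the four seats at px (215,155), (273,155), (215,220) and (270,220). Averaging the two views gives the board centre and an angle of −0.76°. First I'll load the two unmirrored brackets.

```bash
cat >> h.py <<'E'
TH=np.radians(-.76)
def rot(t): return np.array([[np.cos(t),-np.sin(t)],[np.sin(t),np.cos(t)]])
M=np.array([.5787,-.2115])
NEST=[M+rot(TH)@(np.array(g)-.010) for g in [(.065,-.054),(-.065,-.054),(.065,.054),(-.065,.054)]]
def wrap(t): return (t+np.pi)%(2*np.pi)-np.pi
def ok(p,o): return inverse_kinematics(p,o) is not None
def look(o,yaw,z=.25,col='blue',save=None,zp=.02):
    """centre the wrist camera on o; return nearest L shape, bias-corrected"""
    u=np.array([np.cos(yaw),np.sin(yaw)])
    movep([*(np.array(o)-.04*u),z],[0,P2,yaw]); hold(.1)
    im,d,c=snap('wrist',save); L=find(im,c,col,zp)
    if not L: return None
    for e in L: e['o']=e['o']+.001*u
    return min(L,key=lambda e:np.linalg.norm(e['o']-o))
def yaws(a,place_a,o,n):
    for s in (0,np.pi,-np.pi):
        y1,y2=wrap(a+s),wrap(place_a+s)
        if ok([*o,.1],[0,P2,y1]) and ok([*n,.1],[0,P2,y2]): return s
    raise Exception('no yaw')
G=np.array([.020,-.010])
def pick(b,s,n):
    """b: pose dict (z up). grip the long leg"""
    yaw=wrap(b['a']+s); g=b['o']+rot(b['a'])@G
    gripper_to(.05,60); movep([*g,.09],[0,P2,yaw]); move_l([*g,.004],.12); gripper_to(.0,60); hold(.1)
    print('grip',observe()['opening']); move_l([*g,.12],.2); return observe()['opening']
def place(n,s):
    yaw=wrap(TH+s); g=NEST[n]+rot(TH)@G
    movep([*g,.12],[0,P2,yaw]); print('over nest',observe()['opening'])
    if observe()['opening']<.02: return False
    move_l([*g,.055],.2); print('hit',move_l([*g,.0285],.05,max_force=12),observe()['eef_pos'][2])
    gripper_to(.045); hold(.1); move_l([*g,.12],.2); return True
def press(n,s):
    g=NEST[n]+rot(TH)@[.004,-.010]; gripper_to(0.); movep([*g,.075],[0,P2,wrap(TH+s)])
    f=move_l([*g,.031],.025,max_force=35); print('press',f,observe()['eef_pos'][2],observe()['ft_force'].round(1)); move_l([*g,.12],.2)
def load(o,a,n,save=None):
    s=yaws(a,TH,np.array(o),NEST[n]); b=look(o,wrap(a+s)); show([b])
    if abs(wrap(b['a']-a))>.5 or np.linalg.norm(b['o']-o)>.06 or b['up']!=1: print('differs, stop'); return
    if pick(b,s,n)<.02: return
    if place(n,s):
        r=look(NEST[n],wrap(TH+s),save=save,zp=.043); print('err mm',((r['o']-NEST[n])*1000).round(1)); show([r])
    return s
E
python3 - <<'E'
from h import *
load([.6213,.2666],np.radians(73.5),0,'n0'); print(observe()['time_s'])
E
```

```text
[0.6225 0.2661] a 73.5 up 1 [89.4 61.1] ctr [0.6154 0.2776] px [253. 194.]
grip 0.02261807175123064
over nest 0.02243019152658429
hit False 0.028188116094316137
err mm [-0.3 -0.3]
[ 0.6325 -0.2765] a -1.7 up 1 [90.  61.9] ctr [ 0.6418 -0.2668] px [253. 201.]
18.3167
```

View pics/n0.png

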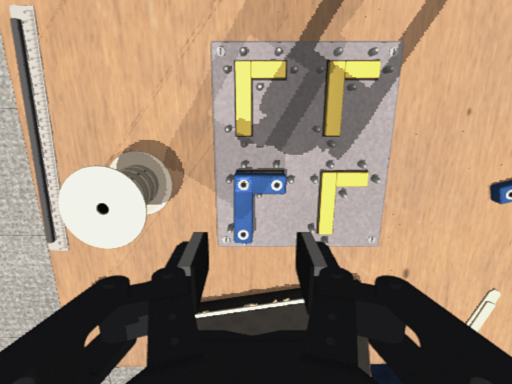

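The bracket at (255,200) sits inside the pins, 0.4 mm from the nest point. I'll press it, then load the second one.

```bash
python3 - <<'E'
from h import *
press(0,0); 
s=load([.4864,.2646],np.radians(-160),1,'n1'); print(s,observe()['time_s'])
if s is not None: press(1,s)
im,d,c=snap('top','t1'); show(find(im,c))
print(observe()['time_s'])
E
```

```text
press False 0.03488381490613232 [-10.2   4.6  21.6]
[0.4877 0.2659] a -160.0 up 1 [87.7 61.5] ctr [0.4826 0.2534] px [251. 195.]
grip 0.02248552848129221
over nest 0.02234262364537183
hit False 0.028257221921496135
err mm [ 0.9 -1.2]
[ 0.5038 -0.2757] a -0.5 up 1 [90.8 61.3] ctr [ 0.5129 -0.2658] px [252. 201.]
0 34.7417
press False 0.03476043934428556 [-11.2   8.6  29.8]
[0.4521 0.125 ] a -163.9 up -1 [87.8 61. ] ctr [0.4398 0.1318] px [208. 221.]
[0.6126 0.099 ] a -75.0 up -1 [86.9 61.8] ctr [0.6056 0.0867] px [217. 173.]
38.5417
```

Both presses went to TCP z ≈ 0.035, so those seats are home. The fourth bracket has been knocked to (0.452, 0.125). Next I'll find reachable flip poses for the two mirrored ones: grip the short leg, stand the bracket on its edge, then push it over.

```bash
python3 - <<'E'
from h import *
D=np.radians
for nm,o,a in (('b2',[.6126,.099],-75.),('b4',[.452,.125],-164.)):
    v=D(a-90); u=D(a); o=np.array(o)
    q=o-.023*np.array([np.cos(u),np.sin(u)])+.03*np.array([np.cos(v),np.sin(v)])
    for roll in(0,np.pi):
        for p0 in (90,100,110,120,130):
            print(nm,round(roll),p0,q.round(3),[ok([*q,z],[roll,D(p0),wrap(v)]) for z in(.01,.1,.2)])
for az in(15,30,45):
  for r in(.55,.6,.65,.7,.75):
    s=[r*np.cos(D(az)),r*np.sin(D(az))]
    print(az,r,[(round(roll),p1,''.join(str(int(ok([*s,z],[roll,D(p1),D(az)]))) for z in(.045,.08,.12,.2))) for roll in(0,np.pi) for p1 in(0,10,20,30,40)])
E
```

```text
b2 0 90 [0.578 0.113] [True, True, True]
b2 0 100 [0.578 0.113] [True, True, True]
b2 0 110 [0.578 0.113] [True, True, True]
b2 0 120 [0.578 0.113] [True, True, True]
b2 0 130 [0.578 0.113] [True, True, True]
b2 3 90 [0.578 0.113] [True, True, True]
b2 3 100 [0.578 0.113] [True, True, True]
b2 3 110 [0.578 0.113] [True, True, True]
b2 3 120 [0.578 0.113] [True, True, True]
b2 3 130 [0.578 0.113] [False, True, True]
b4 0 90 [0.466 0.16 ] [False, False, False]
b4 0 100 [0.466 0.16 ] [False, False, False]
b4 0 110 [0.466 0.16 ] [False, False, False]
b4 0 120 [0.466 0.16 ] [True, True, False]
b4 0 130 [0.466 0.16 ] [True, True, True]
b4 3 90 [0.466 0.16 ] [True, True, True]
b4 3 100 [0.466 0.16 ] [True, True, True]
b4 3 110 [0.466 0.16 ] [True, True, True]
b4 3 120 [0.466 0.16 ] [True, True, True]
b4 3 130 [0.466 0.16 ] [True, True, True]
15 0.55 [(0, 0, '1110'), (0, 10, '1100'), (0, 20, '1000'), (0, 30, '1000'), (0, 40, '1101'), (3, 0, '1110'), (3, 10, '1100'), (3, 20, '1000'), (3, 30, '1000'), (3, 40, '1111')]
15 0.6 [(0, 0, '1111'), (0, 10, '1111'), (0, 20, '1111'), (0, 30, '1110'), (
[... 1695 characters left out ...]
6 [(0, 0, '1111'), (0, 10, '1111'), (0, 20, '1111'), (0, 30, '1110'), (0, 40, '1001'), (3, 0, '1111'), (3, 10, '1111'), (3, 20, '1111'), (3, 30, '1111'), (3, 40, '1001')]
45 0.65 [(0, 0, '1111'), (0, 10, '1111'), (0, 20, '1111'), (0, 30, '1110'), (0, 40, '1001'), (3, 0, '1111'), (3, 10, '1111'), (3, 20, '1111'), (3, 30, '1110'), (3, 40, '1001')]
45 0.7 [(0, 0, '1111'), (0, 10, '1111'), (0, 20, '1111'), (0, 30, '1110'), (0, 40, '0001'), (3, 0, '1111'), (3, 10, '1111'), (3, 20, '1111'), (3, 30, '1110'), (3, 40, '0001')]
45 0.75 [(0, 0, '1111'), (0, 10, '1111'), (0, 20, '1111'), (0, 30, '1110'), (0, 40, '0001'), (3, 0, '1111'), (3, 10, '1111'), (3, 20, '1111'), (3, 30, '1110'), (3, 40, '0001')]
```

```bash
python3 - <<'E'
from h import *
D=np.radians
s=lambda r,az:[r*np.cos(D(az)),r*np.sin(D(az))]
r2=lambda q:None if q is None else q.round(2)
for roll in(0,np.pi):
    print('now',observe()['q'].round(2))
    for nm,q,v in(('b2',[.578,.113],-165),('b4',[.466,.16],106)):
        for p0 in(90,110,130): print(nm,roll,p0,r2(inverse_kinematics([*q,.2],[roll,D(p0),D(v)])))
    for p in(60,50,40,30,20,10): print('S',roll,p,[r2(inverse_kinematics([*s(.68,az),.2],[roll,D(p),D(az)])) for az in(15,35)])
E
```

```text
now [-0.65  0.22  1.75  0.    1.18 -2.2 ]
b2 0 90 [ 0.06  0.16  1.66 -0.    1.33  1.37]
b2 0 110 [ 0.01 -0.1   1.96  0.11  0.94  1.27]
b2 0 130 [-0.06 -0.31  2.25  0.39  0.56  0.99]
b4 0 90 None
b4 0 110 None
b4 0 130 [ 0.59  0.14  1.83 -0.66  1.45 -2.65]
S 0 60 [array([ 0.11,  0.02,  1.89,  0.12,  0.71, -1.79]), array([ 0.46,  0.02,  1.89,  0.12,  0.71, -1.79])]
S 0 50 [array([ 0.09, -0.06,  2.04,  0.24,  0.48, -1.91]), array([ 0.44, -0.06,  2.04,  0.24,  0.48, -1.91])]
S 0 40 [array([ 0.08, -0.1 ,  2.16,  0.6 ,  0.25, -2.27]), array([ 0.42, -0.1 ,  2.16,  0.6 ,  0.25, -2.27])]
S 0 30 [None, None]
S 0 20 [array([ 0.05, -0.03,  2.34,  2.64,  0.43,  1.96]), array([ 0.39, -0.03,  2.34,  2.64,  0.43,  1.96])]
S 0 10 [array([0.04, 0.11, 2.37, 2.81, 0.75, 1.78]), array([0.39, 0.11, 2.37, 2.81, 0.75, 1.78])]
now [-0.65  0.22  1.75  0.    1.18 -2.2 ]
b2 3.141592653589793 90 [ 0.06  0.16  1.66 -0.    1.33 -1.77]
b2 3.141592653589793 110 [ 0.01 -0.1   1.96  0.11  0.94 -1.87]
b2 3.141592653589793 130 [-0.06 -0.31  2.25  0.39  0.56 -2.15]
b4 3.141592653589793 90 [ 0.17 -0.07  1.9   0.    1.32 -0.11]
b4 3.141592653589793 110 [ 0.4  -0.01  1.87 -0.36  1.34  0.22]
b4 3.141592653589793 130 [ 0.59  0.14  1.83 -0.66  1.45  0.49]
S 3.141592653589793 60 [array([0.11, 0.02, 1.89, 0.12, 0.71, 1.35]), array([0.46, 0.02, 1.89, 0.12, 0.71, 1.35])]
S 3.141592653589793 50 [array([ 0.09, -0.06,  2.04,  0.24,  0.48,  1.23]), array([ 0.44, -0.06,  2.04,  0.24,  0.48,  1.23])]
S 3.141592653589793 40 [array([ 0.08, -0.1 ,  2.16,  0.6 ,  0.25,  0.87]), array([ 0.42, -0.1 ,  2.16,  0.6 ,  0.25,  0.87])]
S 3.141592653589793 30 [None, None]
S 3.141592653589793 20 [array([ 0.05, -0.03,  2.34,  2.64,  0.43, -1.18]), array([ 0.39, -0.03,  2.34,  2.64,  0.43, -1.18])]
S 3.141592653589793 10 [array([ 0.04,  0.11,  2.37,  2.81,  0.75, -1.37]), array([ 0.39,  0.11,  2.37,  2.81,  0.75, -1.37])]
```

```bash
cat >> h.py <<'E'
D=np.radians
def tx(p,yaw): return np.array([np.cos(p)*np.cos(yaw),np.cos(p)*np.sin(yaw),-np.sin(p)])
def stand(b,roll,az=D(25),r=.68,p0=D(110)):
    """grip the short leg of a mirrored bracket, stand it on its long edge at azimuth az"""
    u=b['u']; v=b['v']; yaw=np.arctan2(v[1],v[0]); k=.0032
    q=np.array([*(b['o']-.023*u+.030*v),.010]); T=q+k*tx(p0,yaw); o0=[roll,p0,yaw]
    gripper_to(.05,80); movep(T+[0,0,.1],o0); move_l(T,.12); gripper_to(0,80); hold(.1); print('grip',observe()['opening'])
    move_l(T+[0,0,.2],.2)
    s=np.array([r*np.cos(az),r*np.sin(az),.2])
    for p in(60,40,20): movep(s,[roll,D(p),az])
    print('up',observe()['opening'])
    move_l([*s[:2],.075],.15)
    print('down',move_l([*s[:2],.045],.03,max_force=6),observe()['eef_pos'],observe()['opening'])
def leave(roll,az=D(25)):
    gripper_to(.05); hold(.2); e=observe()['eef_pos']; e2=e-.09*tx(D(20),az); move_l(e2,.1)
    for p in (40,60,90): movep([*e2[:2],.22],[roll,D(p),az])
E
python3 - <<'E'
from h import *
b=look([.6126,.099],D(-165+180),save='p2'); show([b])
assert b['up']==-1
stand(b,np.pi)
snap('scene','s2'); print(observe()['time_s'])
E
```

```text
[0.6133 0.0971] a -75.1 up -1 [87.5 62.7] ctr [0.6053 0.0846] px [251. 193.]
grip 0.021697125815946697
up 0.021198693382911027
down True [0.61650841 0.2873184  0.05124652] 0.021692722737532987
50.8
```

View pics/s2.png

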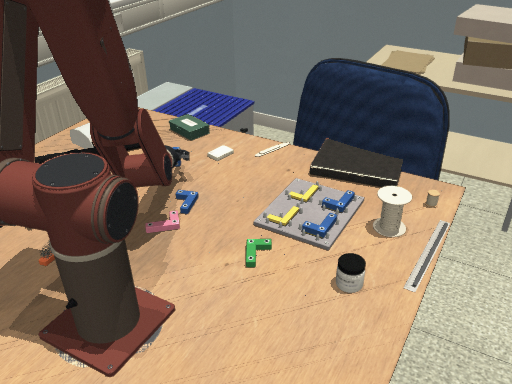

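It made contact at z = 0.0512 against an expected 0.0509, so the bracket is standing on its edge. Both loaded brackets can be seen in the nests at (338,200) and (320,225). I'll release and push it over.

```bash
cat >> h.py <<'E'
def topple(roll,S,az=D(25)):
    d=np.array([np.cos(az),np.sin(az)]); o=[roll,P2,az]; gripper_to(0)
    movep([*(S+.07*d),.2],o); move_l([*(S+.07*d),.052],.2)
    print('push',move_l([*(S-.03*d),.052],.08,max_force=15)); hold(.3); e=observe()['eef_pos']; move_l([*e[:2],.2],.2)
E
python3 - <<'E'
from h import *
S=observe()['eef_pos'][:2]
leave(np.pi); im,d,c=snap('wrist','st2')
topple(np.pi,S); d=np.array([np.cos(D(25)),np.sin(D(25))])
b=look(S-.05*d,D(25),save='st3'); show([b]); print(observe()['time_s'],observe()['q'].round(2))
im,_,c=snap('top'); show(find(im,c))
E
```

```text
push False
[0.5737 0.2916] a 115.0 up 1 [86.5 63.9] ctr [0.5595 0.296 ] px [270. 202.]
63.0833 [ 0.3   0.13  1.6   0.    1.42 -1.7 ]
[0.4521 0.125 ] a -163.9 up -1 [87.8 61. ] ctr [0.4398 0.1318] px [208. 221.]
[ 0.5074 -0.2749] a -0.5 up 1 [90.4 62.9] ctr [ 0.5175 -0.265 ] px [329. 201.]
[ 0.6371 -0.2772] a -1.5 up 1 [86.8 61. ] ctr [ 0.6473 -0.2674] px [326. 164.]
```

Flipped: it now lies z up. I'll load it into nest 2 and press, then stand and topple the last one.

```bash
python3 - <<'E'
from h import *
s=load([.5737,.2916],D(115),2,'n2'); print(s,observe()['time_s'])
if s is None: raise SystemExit
press(2,s)
b=look([.452,.125],D(106-180),save='p4'); show([b]); assert b['up']==-1 and np.linalg.norm(b['o']-[.452,.125])<.03
stand(b,np.pi); print(observe()['time_s'])
E
```

```text
[0.5758 0.2935] a 113.5 up 1 [88.4 60.2] ctr [0.5622 0.2996] px [252. 190.]
grip 0.022333564239867192
over nest 0.02236564454237629
hit False 0.028226717738882672
err mm [ 1.8 -0.8]
[ 0.6361 -0.169 ] a -1.7 up 1 [89.5 61.8] ctr [ 0.6474 -0.1594] px [252. 194.]
3.141592653589793 72.8167
press False 0.03485058249675983 [-12.3   3.6  23.6]
[0.4531 0.1254] a -165.1 up -1 [86.4 64. ] ctr [0.4406 0.1335] px [251. 191.]
grip 0.021735915144404365
up 0.021784961667976
down True [0.61656453 0.28762447 0.05198258] 0.021655790545837147
87.1083
```

```bash
python3 - <<'E'
from h import *
S=observe()['eef_pos'][:2]
leave(np.pi); topple(np.pi,S); d=np.array([np.cos(D(25)),np.sin(D(25))])
b=look(S-.05*d,D(25)); show([b])
if b['up']!=1 or np.linalg.norm(b['o']-S)>.12: raise SystemExit
s=load(b['o'],b['a'],3,'n3'); print(s,observe()['time_s'])
if s is None: raise SystemExit
press(3,s)
M0=[.49,-.215,.42]; movep(M0,[0,P2,0]); hold(.1); im,_,c=snap('wrist','f1'); show(find(im,c,z=.035))
print(observe()['time_s'])
E
```

```text
push False
[0.5743 0.2925] a 115.0 up 1 [87.1 62.6] ctr [0.5601 0.2969] px [271. 203.]
[0.5759 0.294 ] a 115.0 up 1 [87.9 60.8] ctr [0.5621 0.2997] px [252. 190.]
grip 0.022527519700307554
over nest 0.022102901735487644
hit False 0.028268408026365672
err mm [ 1.9 -0.7]
[ 0.5062 -0.1672] a -1.7 up 1 [89.2 61.9] ctr [ 0.5174 -0.1575] px [252. 194.]
3.141592653589793 109.0083
press True 0.03500458913219047 [-3.7  0.4  7.5]
[0.9188 0.334 ] a 13.6 up -1 [76.3 40.2] ctr [0.9309 0.3266] px [504. 349.]
[ 0.6211 -0.1691] a 0.0 up 1 [69.  63.1] ctr [ 0.6311 -0.1591] px [278. 218.]
[ 0.6312 -0.2759] a -2.3 up 1 [92.4 61.6] ctr [ 0.6416 -0.2663] px [221. 222.]
[ 0.5038 -0.1676] a -1.7 up 1 [89.4 62.4] ctr [ 0.5141 -0.1579] px [280. 155.]
[ 0.5049 -0.2756] a -0.8 up 1 [90.4 61.4] ctr [ 0.515  -0.2658] px [220. 156.]
115.3333
```

View pics/f1.png

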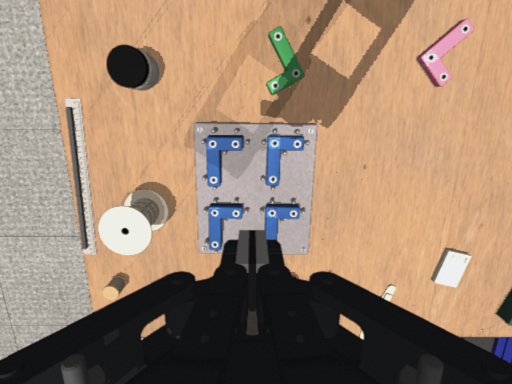

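All four brackets lie in the nests, at (225,160), (285,158), (225,227) and (280,225). The shut fingers hide the tip of the one in nest 2, which explains its short outline. The reel, jar and pad are in place. As a last check I'll read the height of the tops from depth in the top view, then hand in.

```bash
python3 - <<'E'
from h import *
movep([.5,.15,.35],[0,P2,0]); gripper_to(.08); hold(.2)
im,dep,c=snap('top'); L=find(im,c,z=.035); show(L)
K,T=c['intrinsics'],c['world_from_camera']; Ki=np.linalg.inv(K)
def z(o,zz):
    p=K@(T[:3,:3].T@(np.array([*o,zz])-T[:3,3])); u,v=(p[:2]/p[2]).round().astype(int)
    D_=dep[v-1:v+2,u-1:u+2]; return (T[:3,3]+T[:3,:3]@(Ki@[u,v,1]*np.median(D_)))[2]
for i,n in enumerate(NEST): print(i,[round(z(n+rot(TH)@g,.035),4) for g in([.025,-.01],[-.01,-.01],[-.023,.012])],'table',round(z([.5,-.05],0),4))
print(observe()['time_s'])
E
```

```text
[ 0.5054 -0.1644] a -2.3 up 1 [87.4 58.8] ctr [ 0.5158 -0.1548] px [296. 202.]
[ 0.5047 -0.2729] a -0.5 up 1 [89.5 62.3] ctr [ 0.5148 -0.263 ] px [329. 201.]
[ 0.6331 -0.2751] a -1.5 up 1 [85.9 60.4] ctr [ 0.6434 -0.2654] px [326. 164.]
[ 0.634  -0.1658] a -2.3 up 1 [90.  59.7] ctr [ 0.6444 -0.1562] px [294. 165.]
0 [np.float64(0.0358), np.float64(0.0369), np.float64(0.0354)] table 0.0016
1 [np.float64(0.0328), np.float64(0.0359), np.float64(0.0361)] table 0.0016
2 [np.float64(0.0358), np.float64(0.0369), np.float64(0.0363)] table 0.0016
3 [np.float64(0.037), np.float64(0.0336), np.float64(0.0335)] table 0.0016
117.7167
```

Tops are at about 35 mm on all four, flat and home.

```bash
python3 -c "
from plant import *
job_done(); print(observe()['time_s'])"
```

```text
the job is handed in; nothing more can be done
the job is handed in; nothing more can be done
```

All four blue brackets (both optional ones were present) are flat in nests of their own with their seats pressed home. I handed the job in at about 118 s of the 210 s.

- **Turning over:** two brackets lay mirrored. I gripped each by its short leg, stood it on its long edge and pushed it over, after which both measured z up. One of them had been knocked about 4 cm aside during the run, so I measured it again before gripping it.
- **Position:** right after release, the brackets measured 0.4 to 2 mm from the nest points, and the last top view put them within about 4 mm, against 7 mm allowed. In each nest, angles measured within about 2° of the board.
- **Seats:** all four presses ended at a TCP height of about 35 mm, which is the fully home height. Depth readings put the tops at 33 to 37 mm, with a bare-table reading of 1.6 mm as an indication of the error.
- **Disagreements:** two wrist-camera views of the board differed by 2.6 mm, so I used their average. In the last wrist picture nest 2's bracket came out too short because the shut fingers hid its tip; the top view then showed it whole.
- **Bystanders:** the tape reel, paste jar, label pad and the pink and green look-alikes appear unmoved in the last wrist picture. I did not measure their positions again.

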